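# Return the setting mallet to its ring on the indexing station

## Task

Setting-up is finished: take the orange-faced mallet out of the blue bench caddy and put it back, handle first, in the empty yellow ring on the front edge of the indexing station, its head lying along that edge. Spring plungers in the ring grip the handle, so push it down until the head is fully home on the ring, bear on it there for a moment with more than 10 N but never more than 25 N, and let go. Leave everything else where it is.

Things in the scene. Friction and masses are not known exactly. Their poses are not given: they have to be found in the camera images.
- mallet_head (a point): Middle of the head (half-way up) of a stubby soft-faced mallet, about 0.4 kg. Dark steel head 100 mm long with orange round nylon faces (35 mm), its middle block 32 mm wide, 46 mm long, 40 mm high with flat cheeks; total height 160 mm. Axes: z up along the handle towards the head, y along the head from face to face, x across the cheeks. It starts upright, hanging by its head in the caddy.
- mallet_seat (a point): Middle of the mallet head's flat underside, where the handle enters, 20 mm below mallet_head; it lands on ring_mouth. Same axes. The handle below is black, round, 120 mm long: 24 mm across for the upper 39 mm (bright ferrule), 22.4 mm below that.
- mallet_butt (a point): The handle's lower end, 120 mm below mallet_seat on the same axis; its edge tapers from 15 mm to 22.4 mm across over the last 8 mm.
- caddy: Blue two-plate tool caddy on four posts, fixed, 110 x 190 mm, top at 140 mm. Origin on the table, below the middle of the square hole (31 mm, open below) in which the mallet hangs loosely; mallet_seat starts level with the caddy's top. Its y axis runs along its long side; a nut driver hangs 92 mm to its -y side.
- holder: Yellow steel ring (44 mm outside, bore 26 mm, 20 mm high) on an aluminium bracket, fixed to the front edge of the indexing station. Origin on the bore's axis at the ring's underside, 116 to 132 mm above the table. x points to the station (its edge is 50 mm away, its top 130 mm above the table), y runs along the edge, z up; its yaw is the station's.
- ring_mouth (a point): Centre of the yellow ring's top, 20 mm above the holder's origin, same axes, level with four rubber bumpers (1.5 mm proud) that the head lands on. Lead-in 31 mm wide, 5 mm deep, then the 26 mm bore, open below. Two spring plungers 11 mm below the mouth grip the handle from +y and -y with 5 to 6 N each (sliding drag 5 to 9 N, about the mallet's weight or more). The ring itself is rigid.
- drift: Bystander: brass drift, head 25 mm across and 20 mm high, 13 mm shaft 95 mm long, hanging in a second, plain aluminium ring on the same edge, 140 to 190 mm from the yellow ring, to one side or the other. Origin: underside of its head.
- nutdriver: Bystander: nut driver with a red grip (28 mm across, 40 mm high) hanging in the caddy beside the mallet. Origin: underside of the grip.
- jaw: Bystander: L-shaped aluminium gripper jaw, 30 x 60 mm, 70 mm high, standing on the table. Origin at the middle of its underside.
- grease: Bystander: white jar with black cap, 52 mm across, 70 mm high. Origin at the middle of its underside.
- screwdriver: Bystander: screwdriver with a red handle lying on the table. Origin at its middle.

How it is judged:
On the way, in this order (a step that is already met when the one before it is completed fails the run):
1. the mallet is drawn out of the caddy, its butt above the ring's mouth (z of mallet_butt in the frame of ring_mouth above 0 m), for 0.1 s.
2. the handle is threaded into the ring, butt 20 to 80 mm below the mouth (z of mallet_butt in the frame of ring_mouth between -0.08 and -0.02 m and horizontal distance between mallet_butt and ring_mouth below 0.008 m), for 0.1 s.
3. the head is home on the ring (gap below 1.5 mm) and bears on it with at least 10 N (z of mallet_seat in the frame of ring_mouth between -0.004 and 0.0015 m and horizontal distance between mallet_seat and ring_mouth below 0.004 m and contact force between mallet and holder above 10 N), for 0.3 s.
At the end, for the whole second after the job is handed in: The mallet hangs in the yellow ring, handle down, released and at rest: head's underside within 1.5 mm of the ring's mouth and centred within 4 mm, butt within 15 mm of the ring's axis, head lying along the station's edge within 15 degrees (either way round) (z of mallet_seat in the frame of ring_mouth between -0.004 and 0.0015 m and horizontal distance between mallet_seat and ring_mouth below 0.004 m and horizontal distance between mallet_butt and ring_mouth below 0.015 m and angle between the y axis of mallet_seat and the y axis of ring_mouth, either way round below 0.26 rad and linear speed of mallet below 0.01 m/s); the robot touches nothing.
It fails at once if the mallet is pressed on the ring harder than 25 N (contact force between mallet and holder above 25 N).
It fails at once if the gripper presses on the ring or its bracket harder than 25 N (contact force between the fingers and holder above 25 N).
It fails at once if another tool or part (brass drift, nut driver, gripper jaw, grease jar or screwdriver) is moved by more than 20 mm (distance of any of drift, nutdriver, jaw, grease, screwdriver from where it was at the start of the episode above 0.02 m).
It also fails if it takes over 58 s, if anything falls off the work surface, if the arm or the gripper's body presses on something with over 40 N, if the wrist force passes 120 N, or if a joint passes its speed limit or range.

## Robot

A 6-joint arm with a two-finger parallel gripper is mounted at the origin on the work surface. World frame = base frame: x ahead of the robot, y to its left, z up, the work surface at z = 0. Lengths are in m, angles in rad, forces in N, time in s.
With the tool pointing down it reaches from about 0.325 to 0.875 m from the base axis. Payload 4.4 kg.
Tool frame: the origin (TCP) lies midway between the tips of the shut fingers; the grasp point (between the pads) lies 19 mm behind it (env.pinch_z is the distance from the TCP to the grasp point, in m); z points along the fingers, y is the direction in which the jaws open and shut (so a half turn about z gives the same grasp; the last joint's range is limited). The gripper opens to 85 mm and grips with 20 to 120 N. Pads are 22 mm wide; open, the fingers measure 114 mm over their backs; the gripper's body (76 mm by 85 mm) begins 54 mm behind the grasp point. The pads swing forward as they close: fully open they stand 13 mm farther back than shut.
Start: joints at [-1.476, 0.207, 1.542, -0, 1.393, -0.15], TCP at [0.139, -0.558, 0.231] pointing down, gripper open.
Joint ranges: [-2.73, 2.73], [-0.86, 2.22], [0.23, 2.46], [-1.11, 4.25], [0.08, 2.63], [-2.82, 2.82]. Speed limits (rad/s): [2.79, 2.79, 3.14, 3.14, 3.14, 3.14].

## Interface

Orientations are given as a unit quaternion [w, x, y, z].
In Python, from station import env gives the robot as it stands. The module is installed in compiled form; this text tells all that it offers.
- The arm moves only by the tool drive_tool, never from a script. Its argument "rows" is a list that holds one entry, the list of rows, each a list of 5 numbers: the opening, from 0 (shut) to 1 (fully open), then the shift along the tool's x, y, z in units of 0.5 m (1.0 is 0.5 m), then the turn about the tool's z in units of pi/4 rad (1.0 is pi/4 rad). A call has 1 to 12 rows; each row is the pose to reach, as a shift and turn from the pose commanded when the call began, along the tool's axes at that moment; what a row does not reach only later rows make up. A row lasts 1/10 s, in which the tool goes at most 50 mm and 8.59 degrees, less where a joint would pass 70% of its speed; a pose out of reach is approached as far as the arm can. A call with a number of a shift or a turn outside -1 to 1 is refused whole. A call with a gripper value outside its range is refused whole. The fingers move at their own pace and stop on an object; "grip_force" is the grip in N (left out, the last holds). Time passes only in rows, so rows that repeat a pose let the fingers close. It gives the time, the measured TCP pose, the force and the opening at its end, in the units of the state.
- env.observe(): the state, without advancing time (a new reading comes with each control period).
- env.snapshot(name): name is "scene" or "top" or "wrist"; returns a dict with "image" (480x640x3 uint8, blue, green, red), "K" (3x3 intrinsics, pixels), "rvec" (rotation vector, rad) and "tvec" (3), from world to camera coordinates, as OpenCV has them. Camera axes: x right, y down, z forward; pixel columns grow to the right and rows downward; lengths in m; the calibration is good to about 2 mm. A picture is of the moment at which its call begins. There is no depth.
- env.hand_in(): hands the job in, once; it reports no verdict.
The state is a dict: "time": time; "joints": joint angles; "joint_vel": joint speeds; "effort": joint torques, N m; "ee_pos": TCP position; "ee_rot": TCP orientation; "contact_force": force on the tool from outside, world axes, zero at the start; "moment": the same for the moment, N m; "width": finger opening in m.
Only numpy, scipy, OpenCV 4.12 (cv2) and the standard library are available. Lean on these libraries where they do the work, as an engineer would, in place of code of your own. Each camera call takes 0.05 s, during which the arm holds its last target. There are 200 camera calls.

## Working session

There is one attempt and no reset: what is moved stays moved. The work goes in short steps, Python scripts to look and compute and a tool call to move; the robot and the scene stay as the last step left them, time stands still between calls to the robot, and variables do not carry over. Pictures are saved under pics/ and viewed, about 8 in all and at most 12, crops included, and the job is handed in when it is done.

Besides the shell and the picture viewer there is one more tool, called as name(argument=value, ...) on one line, values as JSON. drive_tool: Moves the arm, as the interface text tells. Its arguments: {"type":"object","properties":{"rows":{"type":"array"},"grip_force":{"type":"number"}},"required":["rows"]}

```bash
mkdir -p pics
cat > h.py <<'E'
import numpy as np, cv2
from station import env
def snap(n,f=None):
    s=env.snapshot(n)
    if f: cv2.imwrite('pics/'+f,s['image']); np.savez('pics/'+f[:-4],**s)
    return s
def load(f):
    return dict(np.load('pics/'+f+'.npz'))
def ray(s,uv):
    R=cv2.Rodrigues(s['rvec'])[0]; c=-R.T@s['tvec'].reshape(3)
    p=cv2.undistortPoints(np.array([[uv]],float),s['K'],None)[0,0]
    d=R.T@np.r_[p,1]; return c,d/np.linalg.norm(d)
def onz(s,uv,z):
    c,d=ray(s,uv); return c+d*(z-c[2])/d[2]
def tri(obs):
    A=np.zeros((3,3));b=np.zeros(3)
    for s,uv in obs:
        c,d=ray(s,uv);P=np.eye(3)-np.outer(d,d);A+=P;b+=P@c
    return np.linalg.solve(A,b)
def proj(s,p): return cv2.projectPoints(np.array([p],float),s['rvec'],s['tvec'],s['K'],None)[0].ravel()
E
python3 - <<'E'
from h import *
print(env.observe())
for n in ('scene','top','wrist'):
    s=snap(n,n+'0.png'); R=cv2.Rodrigues(s['rvec'])[0]; print(n,(-R.T@s['tvec'].reshape(3)).round(3),s['K'][0,0])
E
```

```text
{'time': 0.0, 'joints': array([-1.47650061e+00,  2.07488844e-01,  1.54295005e+00, -2.45985189e-05,
        1.39348310e+00, -1.50541695e-01]), 'joint_vel': array([-0.00094666,  0.00046864,  0.0010461 ,  0.00151552, -0.0004233 ,
        0.00118091]), 'effort': array([ 7.36707898e-04, -3.83038330e+01, -2.91594994e+01, -1.82447129e-04,
        1.05617681e-02,  6.63740295e-06]), 'ee_pos': array([ 0.13926578, -0.55710432,  0.23008851]), 'ee_rot': array([-1.16455137e-03,  9.92515244e-01,  1.22115249e-01,  2.06506305e-05]), 'contact_force': array([-0.10941225, -0.81195311,  0.94704548]), 'moment': array([ 0.01269205, -0.04070672,  0.01728173]), 'width': 0.08538274410009261}
scene [0.97  0.512 0.878] 536.4230038340614
top [ 0.285 -0.045  1.384] 593.690141820658
wrist [ 0.21  -0.54   0.374] 375.832725250809
```

View pics/scene0.png

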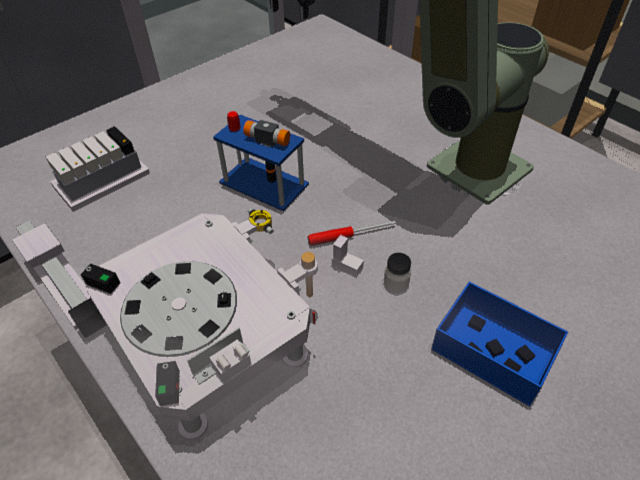

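View pics/top0.png

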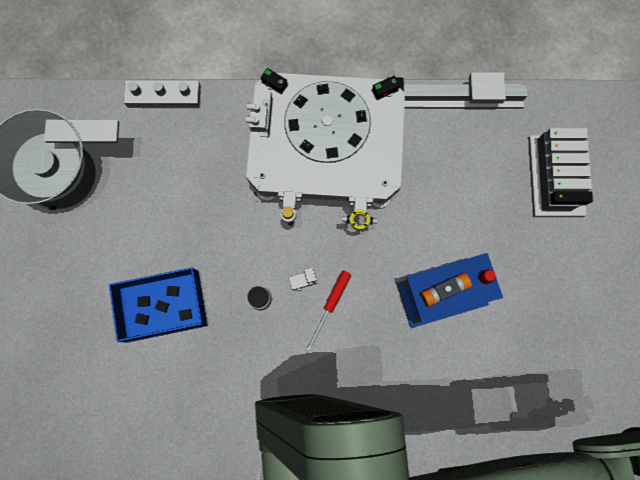

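The scene view shows the mallet in the caddy at (266,133) and the yellow ring at (260,219). In the top view they are at (447,290) and (361,220). The drift is at (288,214), well to the side.

```bash
cat > m.py <<'E'
from h import *
def blobs(s,lo,hi,amin=15):
    m=cv2.inRange(cv2.cvtColor(s['image'],cv2.COLOR_BGR2HSV),lo,hi)
    n,l,st,c=cv2.connectedComponentsWithStats(m)
    return [(c[i].round(1),st[i,4],st[i,:4]) for i in range(1,n) if st[i,4]>=amin],m
OR=((6,150,100),(17,255,255)); YE=((22,150,80),(33,255,255)); BL=((105,120,30),(125,255,255))
E
python3 - <<'E'
from m import *
for n in ('scene0','top0'):
    s=load(n)
    for k,v in dict(OR=OR,YE=YE).items():
        print(n,k,*[(list(c),a,list(b)) for c,a,b in blobs(s,*v)[0]],sep='\n  ')
s=load('top0');print(onz(s,(447,290),.17),onz(s,(361,220),.145))
t=s['image'];a=cv2.resize(t[60:320,220:520],None,fx=2.6,fy=2.3,interpolation=cv2.INTER_CUBIC)
cv2.imwrite('pics/topc.png',a[:, :800])
s=load('wrist0');cv2.imwrite('pics/w.png',s['image'])
E
```

```text
scene0
  OR
  ([np.float64(247.7), np.float64(126.0)], np.int32(75), [np.int32(244), np.int32(121), np.int32(10), np.int32(12)])
  ([np.float64(281.5), np.float64(134.9)], np.int32(88), [np.int32(277), np.int32(129), np.int32(11), np.int32(13)])
  ([np.float64(307.7), np.float64(256.9)], np.int32(50), [np.int32(302), np.int32(253), np.int32(12), np.int32(9)])
scene0
  YE
  ([np.float64(259.7), np.float64(217.2)], np.int32(202), [np.int32(249), np.int32(210), np.int32(22), np.int32(18)])
top0
  OR
  ([np.float64(465.1), np.float64(280.4)], np.int32(114), [np.int32(458), np.int32(273), np.int32(14), np.int32(17)])
  ([np.float64(428.7), np.float64(297.3)], np.int32(121), [np.int32(422), np.int32(290), np.int32(13), np.int32(16)])
top0
  YE
  ([np.float64(287.3), np.float64(212.8)], np.int32(50), [np.int32(283), np.int32(209), np.int32(9), np.int32(8)])
  ([np.float64(359.6), np.float64(219.0)], np.int32(182), [np.int32(350), np.int32(210), np.int32(21), np.int32(19)])
[ 0.42365029 -0.2943206   0.17      ] [ 0.57632621 -0.12078592  0.145     ]
```

View pics/wrist0.png

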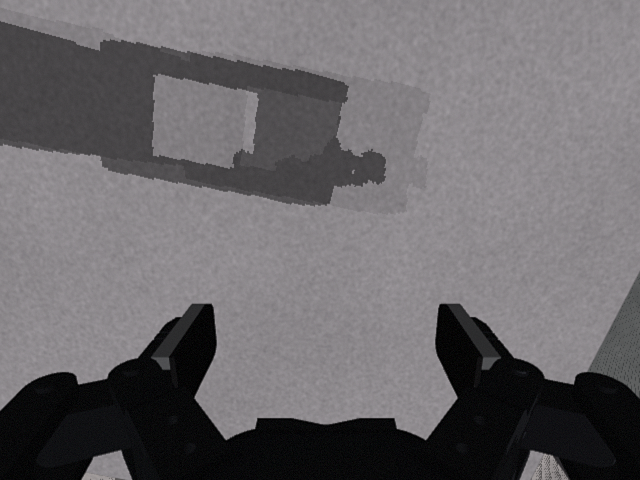

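The wrist view shows only bare table between the fingers. I'm moving above the mallet and turning the jaws across its cheeks.

drive_tool(rows=[[[1,0.03,-0.02,-0.1,-0.1],[1,0.1,-0.05,-0.2,-0.25],[1,0.18,-0.1,-0.2,-0.4],[1,0.26,-0.14,-0.2,-0.55],[1,0.34,-0.18,-0.2,-0.7],[1,0.42,-0.23,-0.2,-0.85],[1,0.5,-0.27,-0.2,-1],[1,0.57,-0.31,-0.2,-1],[1,0.64,-0.35,-0.2,-1],[1,0.68,-0.372,-0.2,-1],[1,0.68,-0.372,-0.2,-1]]])

```text
time: 1.25
ee_pos: [0.4257, -0.2926, 0.3309]
ee_rot: [-0.001, 0.869, 0.495, 0.0]
contact_force: [-0.1, 0.2, 0.1]
width: 0.0856
```

drive_tool(rows=[[[1,0,0,0,-0.18],[1,0,0,0,-0.36],[1,0,0,0,-0.54],[1,0,0,0,-0.72],[1,0,0,0,-0.9],[1,0,0,0,-1],[1,0,0,0,-1]]])

```text
time: 1.95
ee_pos: [0.4233, -0.2957, 0.3309]
ee_rot: [-0.0, 0.616, 0.788, -0.0]
contact_force: [-0.6, 0.2, -0.3]
width: 0.0854
```

drive_tool(rows=[[[0.8,0,0,0,-0.12],[0.8,0,0,0,-0.24],[0.8,0,0,0,-0.24],[0.8,0,0,0,-0.24]]])

```text
time: 2.35
ee_pos: [0.4238, -0.2953, 0.3311]
ee_rot: [-0.0, 0.54, 0.842, -0.0]
contact_force: [-0.7, 0.8, 1.1]
width: 0.0683
```

Run:
```python
from m import *
s=snap('wrist','w1.png'); o=env.observe(); print(o['ee_pos'],o['ee_rot'],o['width'],o['contact_force'])
print('tcp px',proj(s,o['ee_pos']))
for c,a,b in blobs(s,*OR,100)[0]: print(c,a,b)
s=snap('top','t1.png')
```

```text
[ 0.42384538 -0.2952605   0.3311908 ] [-1.05602876e-04  5.39797427e-01  8.41794942e-01 -4.70701406e-05] 0.0683401795474865 [ 0.04238481 -0.34253377  0.38171112]
tcp px [326.13795329 306.22405019]
[329.6 167.5] 780 [311 157  39  22]
[327.8 266.4] 631 [310 255  38  22]
```

View pics/w1.png

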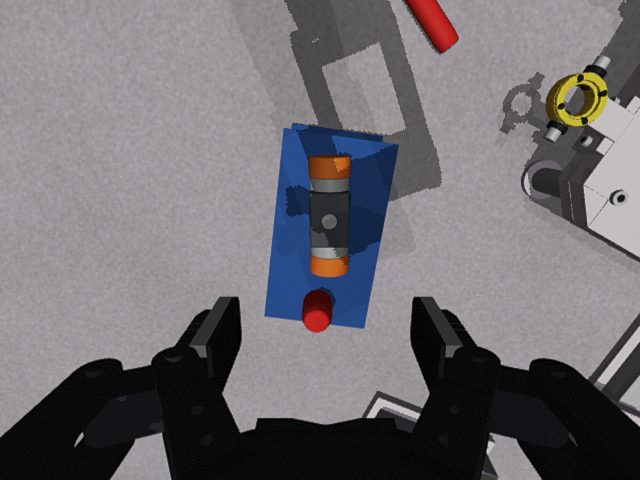

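The wrist view shows the head at (329,222) with its orange faces at (330,167) and (328,266). The ring is at (580,98) and the nut driver at (317,312).

Run:
```python
from m import *
w=load('w1');t=load('t1');sc=load('scene0')
print('dot tri',onz(w,(329,222),.18),onz(t,(448,289),.18))
b=blobs(w,*OR,100)[0]
p=[onz(w,(x[2][0]+(x[2][2]-1)/2,x[0][1]),.165) for x in b]; 
bt=blobs(t,*OR)[0]
for x in bt: print(x)
q=[onz(t,x[0],.172) for x in bt]
for r in (p,q):
    d=r[0]-r[1]; print((r[0]+r[1])/2,np.hypot(*d[:2]),np.degrees(np.arctan2(-d[0],d[1])))
def ell(s):
    m=blobs(s,*YE)[1]; m=cv2.morphologyEx(m,cv2.MORPH_CLOSE,np.ones((3,3),np.uint8))
    c=max(cv2.findContours(m,0,2)[0],key=cv2.contourArea); return cv2.fitEllipse(cv2.convexHull(c))
E=[(s,ell(s)) for s in (w,t,sc)]
for s,e in E: print(e, onz(s,e[0],.142))
print('ring tri (approx mid-body)',tri([(s,e[0]) for s,e in E]))
# tool axes
from scipy.spatial.transform import Rotation as Ro
o=env.observe();qq=o['ee_rot'];print(Ro.from_quat([*qq[1:],qq[0]]).as_matrix().round(3))
```

```text
dot tri [ 0.42658363 -0.2955047   0.18      ] [ 0.42455637 -0.29437262  0.18      ]
(array([464.2, 282. ]), np.int32(59), array([460, 274,  10,  16], dtype=int32))
(array([432.5, 300.6]), np.int32(18), array([430, 298,   5,   6], dtype=int32))
[ 0.42729    -0.29631137  0.165     ] 0.08585315380473486 23.898339820460933
[ 0.42081614 -0.29666758  0.172     ] 0.07649988847163593 -149.85854438584718
((579.8681030273438, 99.01428985595703), (48.68456268310547, 59.6418571472168), 46.95349884033203) [ 0.57622341 -0.12182361  0.142     ]
((359.5379943847656, 219.27146911621094), (18.90323257446289, 20.270977020263672), 109.35116577148438) [ 0.57862844 -0.1178434   0.142     ]
((259.8623046875, 218.58900451660156), (19.215757369995117, 21.260086059570312), 98.783935546875) [ 0.58811648 -0.1060506   0.142     ]
ring tri (approx mid-body) [ 0.58194454 -0.11781794  0.12945898]
[[-0.418  0.909 -0.   ]
 [ 0.909  0.418  0.   ]
 [ 0.    -0.    -1.   ]]
```

drive_tool(rows=[[[0.8,-0.003,0.004,0.04,0],[0.8,-0.003,0.004,0.1,0],[0.8,-0.003,0.004,0.16,0],[0.8,-0.003,0.004,0.22,0],[0.8,-0.003,0.004,0.27,0],[0.8,-0.003,0.004,0.31,0],[0.8,-0.003,0.004,0.34,0],[0.8,-0.003,0.004,0.36,0],[0.8,-0.003,0.004,0.37,0],[0.8,-0.003,0.004,0.37,0]]])

```text
time: 3.45
ee_pos: [0.4264, -0.2954, 0.146]
ee_rot: [-0.0, 0.539, 0.842, 0.0]
contact_force: [-1.0, 0.7, 0.9]
width: 0.0684
```

drive_tool(rows=[[[0,0,0,0,0],[0,0,0,0,0],[0,0,0,0,0],[0,0,0,0,0],[0,0,0,0,0],[0,0,0,0,0],[0,0,0,0,0],[0,0,0,0,0],[0,0,0,0,0],[0,0,0,0,0]]], grip_force=80)

```text
time: 4.45
ee_pos: [0.4273, -0.2962, 0.1475]
ee_rot: [0.001, 0.539, 0.843, -0.0]
contact_force: [0.2, -0.5, 5.0]
width: 0.0311
```

drive_tool(rows=[[[0,0,0,-0.01,0],[0,0,0,-0.03,0],[0,0,0,-0.06,0],[0,0,0,-0.1,0],[0,0,0,-0.14,0],[0,0,0,-0.18,0],[0,0,0,-0.22,0],[0,0,0,-0.26,0],[0,0,0,-0.29,0],[0,0,0,-0.31,0],[0,0,0,-0.32,0],[0,0,0,-0.32,0]]])

```text
time: 5.65
ee_pos: [0.4266, -0.2955, 0.3065]
ee_rot: [0.0, 0.539, 0.843, -0.0]
contact_force: [0.3, 1.2, -3.8]
width: 0.0307
```

Run:
```python
from m import *
w=snap('wrist','w2.png'); t=snap('top','t2.png'); s=snap('scene','s2.png')
o=env.observe(); print(o['ee_pos'],o['width'],o['contact_force'],o['moment'])
print(proj(s,o['ee_pos']),proj(t,o['ee_pos']))
u,v=proj(s,o['ee_pos']).astype(int)
a=s['image'][v-110:v+150,u-160:u+160]
cv2.imwrite('pics/comb.png',np.hstack([cv2.resize(a,(400,325)),cv2.resize(w['image'],(400,325))]))
```

```text
[ 0.42608878 -0.29507027  0.30506505] 0.03095383564173393 [ 0.09897705  0.69002785 -4.21148985] [-0.02438915  0.02840836 -0.04262638]
[259.08824076  72.95610797] [462.24784907 280.31131198]Traceback (most recent call last):
  File "<stdin>", line 7, in <module>
cv2.error: OpenCV(4.12.0) /io/opencv/modules/imgproc/src/resize.cpp:4208: error: (-215:Assertion failed) !ssize.empty() in function 'resize'
```

View pic.

Run:
```python
from m import *
s=load('s2');w=load('w2')
a=s['image'][0:260,100:420]
cv2.imwrite('pics/comb.png',np.hstack([cv2.resize(a,(400,325)),cv2.resize(w['image'],(400,325))]))
```

```text
(no output)
```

View pics/comb.png

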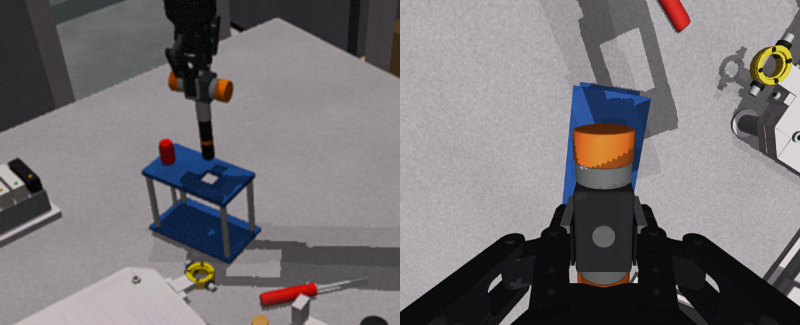

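The left crop shows the mallet drawn clear of the caddy and hanging upright. In the wrist crop it sits centred in the jaws. Next I need the station's yaw from the front edge and the plungers.

Run:
```python
from m import *
t=load('top0');g=cv2.cvtColor(t['image'],cv2.COLOR_BGR2HSV)
P=[]
for c in list(range(268,280))+list(range(300,346)):
    col=g[150:230,c]; ok=(col[:,2]>185)&(col[:,1]<40)
    r=np.where(ok)[0]
    if len(r): 
        e=np.where(~ok[r[0]:])[0]; P.append((c,150+r[0]+e[0]))
P=np.array(P);print(P[::6].tolist())
W=np.array([onz(t,p,.13)[:2] for p in P])
vx,vy,x0,y0=cv2.fitLine(W.astype(np.float32),cv2.DIST_HUBER,0,.001,.001).ravel()
if vy<0:vx,vy=-vx,-vy
print('yaw',np.degrees(np.arctan2(-vx,vy)),'edge pt',x0,y0)
w=load('w1');a=onz(w,(603,62),.125);b=onz(w,(553,133),.125);d=b-a
print(a,b,(a+b)/2,np.degrees(np.arctan2(-d[0],d[1])))
# handle tilt in scene view: dark handle columns
o=env.observe();print(o['ee_pos'])
```

```text
[[268, 191], [274, 191], [300, 151], [306, 156], [312, 158], [318, 154], [324, 161], [330, 161], [336, 160], [342, 159]]
yaw 28.367268 edge pt 0.70133924 -0.021152979
[ 0.58591525 -0.0836751   0.125     ] [ 0.58063386 -0.14996224  0.125     ] [ 0.58327456 -0.11681867  0.125     ] 175.44461771704798
[ 0.42608878 -0.29507027  0.30506505]
```

drive_tool(rows=[[[0,-0.002,0.02,0,0.05],[0,-0.005,0.06,0,0.13],[0,-0.009,0.11,0,0.23],[0,-0.014,0.16,0,0.34],[0,-0.018,0.21,0,0.45],[0,-0.022,0.26,0,0.55],[0,-0.025,0.295,0,0.62],[0,-0.026,0.312,0,0.65],[0,-0.026,0.312,0,0.65],[0,-0.026,0.312,0,0.65]]])

```text
time: 6.8
ee_pos: [0.5731, -0.2417, 0.3051]
ee_rot: [-0.001, 0.734, 0.68, -0.001]
contact_force: [0.2, 0.3, -4.0]
width: 0.031
```

Run:
```python
from m import *
w=snap('wrist','w3.png'); s=snap('scene','s3.png'); o=env.observe(); print(o['ee_pos'],o['ee_rot'],o['contact_force'])
for c,a,b in blobs(w,*YE,100)[0]: print(c,a,b)
cv2.imwrite('pics/c3.png',np.vstack([w['image'][0:300,60:580][:, :], cv2.resize(s['image'][60:280,140:400],(520,440))[:300]]))
```

```text
[ 0.57289441 -0.24204729  0.30574023] [-5.57296315e-04  7.33959230e-01  6.79193224e-01 -3.20826431e-04] [-0.92226065  0.32421305 -3.26260066]
[324.9  55.8] 1524 [297  26  57  63]
```

View pics/c3.png

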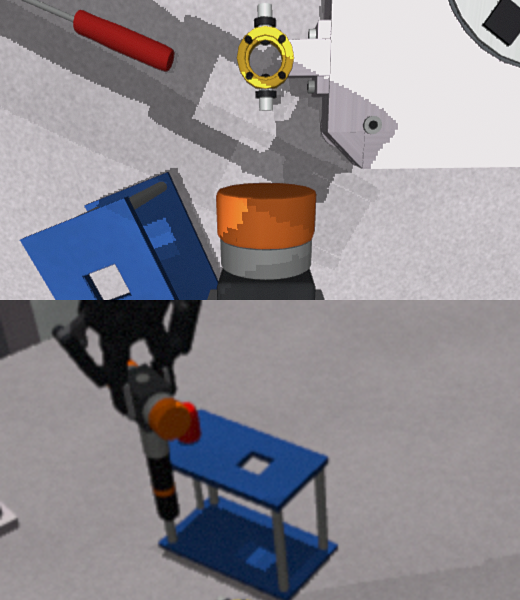

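The wrist crop shows the ring centred near (325,57) with its plungers lined up vertically, so the head's yaw matches the ring. The scene crop shows the held mallet. I now need the ring's exact position and the handle's tilt.

Run:
```python
from m import *
O={}
for n,c in (('w1',(580,99)),('w3',(325,57))):
    s=load(n); h=blobs(s,*YE,100)[1]; cnt=max(cv2.findContours(h,0,2)[0],key=cv2.contourArea)
    hull=np.zeros_like(h); cv2.fillPoly(hull,[cv2.convexHull(cnt)],255)
    gap=cv2.bitwise_and(hull,cv2.bitwise_not(h))
    k,l,st,ce=cv2.connectedComponentsWithStats(gap)
    print(n,[(ce[i].round(1).tolist(),int(st[i,4])) for i in range(1,k) if st[i,4]>4])
    i=max(range(1,k),key=lambda i:st[i,4])
    cr=s['image'][int(c[1])-45 if c[1]>45 else 0:int(c[1])+45,c[0]-45:c[0]+45]
    O[n]=cv2.resize(cr,(400,400))
o=env.observe();s=load('s3');p=o['ee_pos']
seat=p-[0,0,.0075];
for z in (0,.02,.04,.06,.08,.1,.12): print(z,proj(s,seat-[0,0,z]).round(1))
a=proj(s,seat-[0,0,.06]).astype(int);A=s['image'][a[1]-45:a[1]+45,a[0]-45:a[0]+45]
print(a); im=cv2.resize(A,(720,720),interpolation=cv2.INTER_CUBIC)
for z in np.arange(0,.121,.02):
    q=(proj(s,seat-[0,0,z])-a+45.5)*8; cv2.circle(im,tuple(int(v) for v in q),3,(0,255,0),-1)
cv2.imwrite('pics/h3.png',np.hstack([cv2.resize(im,(400,400)),O['w3']]))
```

```text
w1 [([579.9, 77.4], 39), ([594.0, 73.6], 5), ([577.4, 99.7], 787), ([600.4, 95.6], 72), ([584.1, 120.0], 36), ([562.2, 121.4], 5)]
w3 [([341.4, 38.5], 46), ([308.0, 39.3], 52), ([324.9, 58.5], 977), ([341.7, 75.0], 51), ([308.8, 74.9], 42)]
0 [213.3 116.4]
0.02 [215.  125.3]
0.04 [216.7 134. ]
0.06 [218.3 142.5]
0.08 [219.9 150.7]
0.1 [221.4 158.7]
0.12 [222.9 166.4]
[218 142]
```

View pics/h3.png

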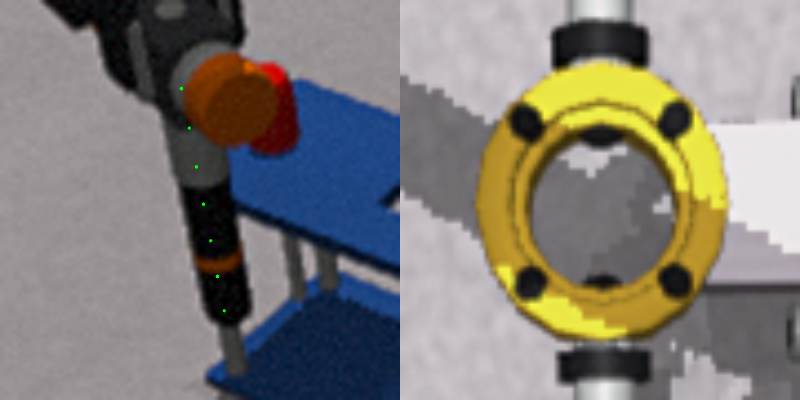

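The left crop shows the handle parallel to the predicted vertical, shown by the dots, and off by no more than about 1 px. The right crop shows the ring face and its four bumpers clearly.

Run:
```python
from m import *
w1=load('w1');w3=load('w3');t=load('top0');sc=load('scene0')
a=(w3,(325.0,56.9));b=(w1,(582.0,98.7))
print('tri w1w3',tri([a,b]))
for z in (.136,.144,.152): print(z,onz(*a,z),onz(*b,z))
# width of the top face outer circle in w3 (columns) -> depth
h=blobs(w3,*YE,100)[1]; x=np.where(h.any(0))[0]; print(x[[0,-1]])
for z in (.136,.144,.152): print(z,np.linalg.norm(onz(w3,(x[0]-.5,57),z)-onz(w3,(x[-1]+.5,57),z)))
p=tri([a,b]); print(proj(t,p),proj(sc,p))
# mallet head position in hand: dot on head top & face edges in w3
o=env.observe();print(o['ee_pos']); 
bl=blobs(w3,*OR,300)[0]
for c,ar,bb in bl: print(c,ar,bb, onz(w3,(bb[0]+(bb[2]-1)/2,c[1]),o['ee_pos'][2]+.0125))
```

```text
tri w1w3 [ 0.58185566 -0.11855483  0.13450819]
0.136 [ 0.58187567 -0.11890799  0.136     ] [ 0.58100674 -0.11892701  0.136     ]
0.144 [ 0.58180709 -0.12020201  0.144     ] [ 0.57657954 -0.12153801  0.144     ]
0.152 [ 0.5817385  -0.12149604  0.152     ] [ 0.57215233 -0.12414902  0.152     ]
[297 353]
0.136 0.04320856078779698
0.144 0.042102736804964326
0.152 0.04099691282213168
[359.65906551 218.61559723] [258.89177494 216.30506904]
[ 0.57289441 -0.24204729  0.30574023]
[325.2 220.6] 4812 [277 192  98  57] [ 0.57636544 -0.2014628   0.31824023]
[324.8 414.8] 517 [284 401  83  24] [ 0.56966769 -0.2853036   0.31824023]
```

Run:
```python
from m import *
w=load('w3');g=cv2.GaussianBlur(cv2.cvtColor(w['image'],cv2.COLOR_BGR2GRAY),(3,3),0)[310:400,285:370]
m=(g>80).astype(np.uint8)*255
k,l,st,ce=cv2.connectedComponentsWithStats(m)
p=env.observe()['ee_pos']
for i in range(1,k):
    if st[i,4]>40:
        c=ce[i]+[285,310]; print(c,st[i], onz(w,c,p[2]+.0325)-p)
```

```text
[325.56670342 348.97794928] [ 23  23  36  32 907] [0.00050586 0.00126399 0.0325    ]
```

drive_tool(rows=[[[0,0.015,-0.0002,0,0],[0,0.045,-0.0005,0,0],[0,0.08,-0.001,0,0],[0,0.12,-0.001,0,0],[0,0.16,-0.0015,0,0],[0,0.195,-0.002,0,0],[0,0.22,-0.002,0,0],[0,0.236,-0.002,0,0],[0,0.242,-0.002,0,0],[0,0.244,-0.002,0,0],[0,0.244,-0.002,0,0],[0,0.244,-0.002,0,0]]])

```text
time: 8.1
ee_pos: [0.582, -0.1208, 0.3062]
ee_rot: [0.0, 0.734, 0.679, -0.0]
contact_force: [-0.1, -0.3, -3.6]
width: 0.0309
```

drive_tool(rows=[[[0,0,0,0.01,0],[0,0,0,0.02,0],[0,0,0,0.03,0],[0,0,0,0.04,0],[0,0,0,0.046,0],[0,0,0,0.05,0],[0,0,0,0.05,0],[0,0,0,0.05,0]]])

```text
time: 8.9
ee_pos: [0.5822, -0.1201, 0.2815]
ee_rot: [0.0, 0.734, 0.679, 0.0]
contact_force: [-0.0, -0.6, -3.1]
width: 0.0311
```

Run:
```python
from m import *
s=snap('scene','s4.png'); t=snap('top','t4.png'); w=snap('wrist','w4.png'); o=env.observe(); print(o['time'],o['ee_pos'],o['contact_force'],o['moment'])
seat=o['ee_pos']+[.0005,.0013,-.0075]; a=proj(s,seat-[0,0,.1]).astype(int)
im=cv2.resize(s['image'][a[1]-50:a[1]+40,a[0]-60:a[0]+60],(800,600),interpolation=cv2.INTER_CUBIC)
q=(proj(s,seat-[0,0,.12])-a+[60.5,50.5])*6.667; cv2.circle(im,tuple(int(v) for v in q),3,(0,255,0),-1)
q=(proj(s,[.5817,-.119,.136])-a+[60.5,50.5])*6.667; cv2.circle(im,tuple(int(v) for v in q),3,(255,0,255),-1)
cv2.imwrite('pics/z4.png',im)
```

```text
9.05 [ 0.58221777 -0.12017153  0.28167012] [-0.72977605 -0.04009779 -2.55633426] [-0.001988  -0.0093429  0.0507891]
```

View pics/z4.png

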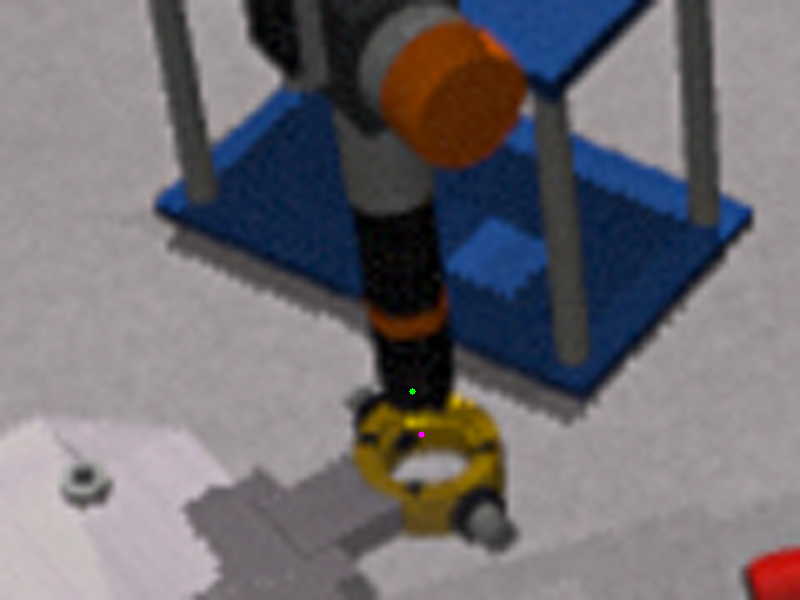

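The handle's butt, near (415,397), is right above the ring mouth, near (428,443). It agrees with the prediction to within about 1 mm, so I'm lowering gently.

drive_tool(rows=[[[0,0,0,0.008,0],[0,0,0,0.016,0],[0,0,0,0.024,0],[0,0,0,0.032,0],[0,0,0,0.038,0],[0,0,0,0.044,0],[0,0,0,0.05,0],[0,0,0,0.05,0]]])

```text
time: 9.85
ee_pos: [0.5817, -0.12, 0.2556]
ee_rot: [-0.0, 0.734, 0.679, -0.0]
contact_force: [-0.3, 0.8, -3.4]
width: 0.0308
```

Run:
```python
from m import *
o=env.observe(); print(o['time'],o['ee_pos'],o['contact_force'],o['moment'])
```

```text
9.85 [ 0.58173827 -0.1200208   0.25563292] [-0.34557844  0.78404065 -3.39425025] [-0.00845895  0.01061888  0.01952991]
```

drive_tool(rows=[[[0,0,0,0.005,0],[0,0,0,0.01,0],[0,0,0,0.015,0],[0,0,0,0.02,0],[0,0,0,0.025,0],[0,0,0,0.03,0],[0,0,0,0.03,0]]])

```text
time: 10.55
ee_pos: [0.582, -0.1203, 0.2404]
ee_rot: [-0.0, 0.734, 0.679, -0.0]
contact_force: [0.9, -0.7, -4.5]
width: 0.0312
```

drive_tool(rows=[[[0,0,0,0.007,0],[0,0,0,0.014,0],[0,0,0,0.021,0],[0,0,0,0.028,0],[0,0,0,0.035,0],[0,0,0,0.042,0],[0,0,0,0.05,0],[0,0,0,0.05,0],[0,0,0,0.05,0]]])

```text
time: 11.45
ee_pos: [0.5813, -0.1199, 0.2144]
ee_rot: [-0.001, 0.734, 0.679, -0.001]
contact_force: [2.4, -2.4, -5.7]
width: 0.031
```

Run:
```python
from m import *
o=env.observe(); print(o['time'],o['ee_pos'],o['contact_force'],o['moment'])
```

```text
11.45 [ 0.58131719 -0.11990456  0.21436347] [ 2.36111268 -2.38193961 -5.66155456] [-5.42667026e-01 -7.87462970e-01  5.49069163e-04]
```

drive_tool(rows=[[[0,-0.001,0.001,0,0],[0,-0.0015,0.0015,0,0],[0,-0.0015,0.0015,0,0],[0,-0.0015,0.0015,0,0],[0,-0.0015,0.0015,0,0]]])

```text
time: 11.95
ee_pos: [0.5815, -0.1205, 0.2152]
ee_rot: [-0.002, 0.734, 0.679, -0.001]
contact_force: [-0.4, -0.9, -8.9]
width: 0.0312
```

Run:
```python
from m import *
o=env.observe(); print(o['time'],o['ee_pos'],o['contact_force'],o['moment'])
s=snap('scene','s5.png'); w=snap('wrist','w5.png'); o=env.observe(); print(o['contact_force'],o['moment'],o['ee_rot'])
a=proj(s,o['ee_pos']-[0,0,.05]).astype(int)
im=cv2.resize(s['image'][a[1]-50:a[1]+40,a[0]-60:a[0]+60],(500,375),interpolation=cv2.INTER_CUBIC)
cv2.imwrite('pics/z5.png',np.hstack([im,cv2.resize(w['image'],(300,375))]))
```

```text
11.95 [ 0.58148241 -0.12048415  0.21518284] [-0.37652974 -0.85707618 -8.89439336] [-0.2092471   0.11140901 -0.03366926]
[-0.76861325 -1.70600425 -6.68846559] [-0.1778249   0.32963404 -0.05422623] [-0.00138618  0.73384927  0.67931043 -0.00081724]
```

View pics/z5.png

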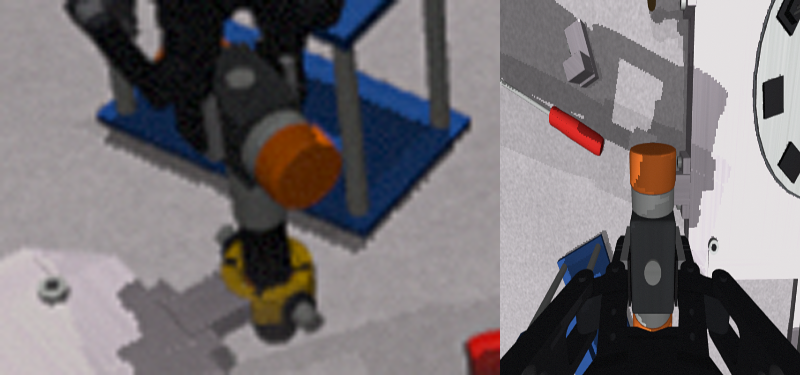

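The handle is threaded into the ring in the scene crop, around (268,265), and the head still sits straight in the jaws. The lateral load has eased, so I'm continuing down.

drive_tool(rows=[[[0,0,-0.0003,0.006,0],[0,0,-0.0003,0.012,0],[0,0,-0.0003,0.018,0],[0,0,-0.0003,0.024,0],[0,0,-0.0003,0.03,0],[0,0,-0.0003,0.036,0],[0,0,-0.0003,0.042,0],[0,0,-0.0003,0.048,0],[0,0,-0.0003,0.054,0],[0,0,-0.0003,0.06,0]]])

```text
time: 13.05
ee_pos: [0.5831, -0.1211, 0.1888]
ee_rot: [0.001, 0.734, 0.679, 0.0]
contact_force: [-4.2, 1.8, 4.8]
width: 0.031
```

Run:
```python
from m import *
o=env.observe(); print(o['time'],o['ee_pos'],o['contact_force'],o['moment'])
```

```text
13.05 [ 0.5831165  -0.12107103  0.1888192 ] [-4.15240076  1.75524868  4.75983232] [ 0.13619307  1.10307169 -0.01385135]
```

drive_tool(rows=[[[0,0.0005,-0.001,0.002,0],[0,0.0005,-0.0024,0.006,0],[0,0.0005,-0.0024,0.012,0],[0,0.0005,-0.0024,0.018,0],[0,0.0005,-0.0024,0.024,0],[0,0.0005,-0.0024,0.03,0]]])

```text
time: 13.65
ee_pos: [0.5822, -0.1207, 0.1712]
ee_rot: [0.001, 0.734, 0.679, 0.001]
contact_force: [1.1, 0.0, 2.9]
width: 0.0309
```

Run:
```python
from m import *
o=env.observe(); print(o['time'],o['ee_pos'],o['contact_force'],o['moment'])
```

```text
13.65 [ 0.58223541 -0.12073493  0.17124746] [1.08651299 0.04932238 2.94201854] [-0.04487036 -0.1968648  -0.03720171]
```

drive_tool(rows=[[[0,0,0,0.005,0],[0,0,0,0.01,0],[0,0,0,0.015,0],[0,0,0,0.02,0],[0,0,0,0.025,0],[0,0,0,0.03,0]]])

```text
time: 14.25
ee_pos: [0.5813, -0.1206, 0.1561]
ee_rot: [-0.0, 0.734, 0.679, -0.0]
contact_force: [0.2, 0.1, 2.2]
width: 0.0309
```

Run:
```python
from m import *
o=env.observe(); print(o['time'],o['ee_pos'],o['contact_force'],o['moment'])
```

```text
14.25 [ 0.58130893 -0.12055629  0.15606922] [0.15262201 0.1151876  2.21838713] [-0.04662763  0.01976033 -0.00058197]
```

drive_tool(rows=[[[0,0,0,0.002,0],[0,0,0,0.005,0],[0,0,0,0.008,0],[0,0,0,0.011,0],[0,0,0,0.014,0]]])

```text
time: 14.75
ee_pos: [0.5813, -0.1206, 0.1492]
ee_rot: [-0.0, 0.734, 0.679, -0.0]
contact_force: [-0.3, 0.2, 2.4]
width: 0.0306
```

drive_tool(rows=[[[0,0,0,0.001,0],[0,0,0,0.002,0],[0,0,0,0.003,0]]])

```text
time: 15.05
ee_pos: [0.5813, -0.1205, 0.1477]
ee_rot: [-0.0, 0.734, 0.679, -0.0]
contact_force: [-0.2, 0.2, 2.0]
width: 0.0311
```

drive_tool(rows=[[[0,0,0,0.001,0],[0,0,0,0.002,0],[0,0,0,0.002,0]]])

```text
time: 15.35
ee_pos: [0.5813, -0.1205, 0.1466]
ee_rot: [-0.0, 0.734, 0.679, -0.0]
contact_force: [1.1, 0.6, 0.2]
width: 0.0312
```

drive_tool(rows=[[[0,0,0,0.001,0],[0,0,0,0.002,0],[0,0,0,0.002,0]]])

```text
time: 15.65
ee_pos: [0.5813, -0.1205, 0.1456]
ee_rot: [-0.0, 0.734, 0.679, -0.0]
contact_force: [1.1, -0.0, -0.8]
width: 0.0309
```

drive_tool(rows=[[[0,0,0,0.001,0],[0,0,0,0.002,0],[0,0,0,0.002,0]]])

```text
time: 15.95
ee_pos: [0.5813, -0.1205, 0.1446]
ee_rot: [-0.0, 0.734, 0.679, -0.0]
contact_force: [0.1, 0.2, 0.6]
width: 0.0311
```

drive_tool(rows=[[[0,0,0,0.001,0],[0,0,0,0.002,0],[0,0,0,0.002,0]]])

```text
time: 16.25
ee_pos: [0.5813, -0.1205, 0.1436]
ee_rot: [-0.0, 0.734, 0.679, -0.0]
contact_force: [0.1, -0.6, 0.4]
width: 0.0311
```

drive_tool(rows=[[[0,0,0,0.001,0],[0,0,0,0.001,0]]])

```text
time: 16.45
ee_pos: [0.5813, -0.1206, 0.1435]
ee_rot: [-0.0, 0.734, 0.679, -0.0]
contact_force: [-0.2, 0.4, 2.7]
width: 0.0307
```

drive_tool(rows=[[[0,0,0,0.001,0],[0,0,0,0.001,0]]])

```text
time: 16.65
ee_pos: [0.5814, -0.1206, 0.1434]
ee_rot: [-0.0, 0.734, 0.679, -0.0]
contact_force: [-1.4, 0.9, 5.9]
width: 0.0311
```

Contact starts at TCP z ≈ 0.1436. Pressing further in half-millimetre steps.

drive_tool(rows=[[[0,0,0,0.001,0],[0,0,0,0.001,0],[0,0,0,0.001,0]]])

```text
time: 16.95
ee_pos: [0.5814, -0.1206, 0.1434]
ee_rot: [0.0, 0.734, 0.679, -0.0]
contact_force: [-3.6, 0.6, 7.6]
width: 0.0311
```

Run:
```python
from m import *
F=[env.observe()]
for _ in range(4): env.snapshot('top'); F.append(env.observe())
for o in F: print(o['time'],o['ee_pos'].round(5),o['contact_force'].round(2),o['moment'].round(3))
```

```text
16.95 [ 0.58138 -0.12058  0.14339] [-3.63  0.63  7.6 ] [0.099 0.552 0.021]
17.0 [ 0.58136 -0.12059  0.14339] [-2.62  1.24  7.59] [0.055 0.552 0.036]
17.05 [ 0.58138 -0.12062  0.1434 ] [-3.63  0.37  7.9 ] [0.082 0.573 0.028]
17.1 [ 0.58138 -0.12058  0.14338] [-2.34  0.73  6.39] [0.087 0.511 0.032]
17.15 [ 0.58138 -0.12058  0.14338] [-3.79  0.48  7.11] [0.09  0.551 0.041]
```

drive_tool(rows=[[[0,0,-0.0008,0.001,0],[0,0,-0.0008,0.0014,0],[0,0,-0.0008,0.0014,0]]])

```text
time: 17.45
ee_pos: [0.5814, -0.1206, 0.1434]
ee_rot: [0.0, 0.734, 0.679, 0.0]
contact_force: [-3.1, 0.6, 9.7]
width: 0.031
```

Run:
```python
from m import *
F=[env.observe()]
for _ in range(6): env.snapshot('top'); F.append(env.observe())
print(F[-1]['time'],*[np.mean([o[k] for o in F],0).round(3) for k in ('ee_pos','contact_force','moment')])
```

```text
17.75 [ 0.581 -0.121  0.143] [-3.026  0.359  9.443] [0.154 0.597 0.024]
```

drive_tool(rows=[[[0,0,-0.0005,0.001,0],[0,0,-0.0005,0.0015,0],[0,0,-0.0005,0.0015,0],[0,0,-0.0005,0.0015,0]]])

```text
time: 18.15
ee_pos: [0.5814, -0.1206, 0.1433]
ee_rot: [0.001, 0.734, 0.679, 0.0]
contact_force: [-4.1, 0.8, 11.2]
width: 0.0311
```

Run:
```python
from m import *
F=[env.observe()]
for _ in range(10): env.snapshot('top'); F.append(env.observe())
print(F[-1]['time'],*[np.mean([o[k] for o in F],0).round(4) for k in ('ee_pos','contact_force','moment')])
w=snap('wrist','w6.png');s=snap('scene','s6.png')
a=proj(s,F[0]['ee_pos']-[0,0,.01]).astype(int)
im=cv2.resize(s['image'][a[1]-45:a[1]+45,a[0]-60:a[0]+60],(500,375),interpolation=cv2.INTER_CUBIC)
cv2.imwrite('pics/z6.png',np.hstack([im,cv2.resize(w['image'],(300,375))]))
```

```text
18.65 [ 0.5814 -0.1206  0.1433] [-3.9896  1.1399 11.9897] [0.2298 0.746  0.0167]
```

View pics/z6.png

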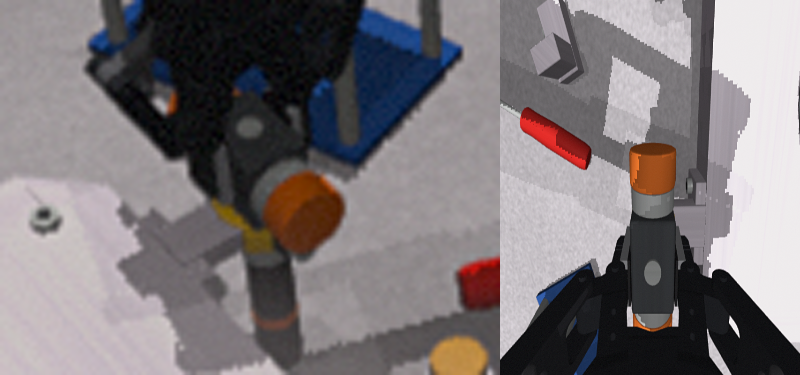

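The scene crop shows the head down on the ring with the handle hanging below. About 16 N net was held for around a second. I'll ease off, then open and withdraw.

drive_tool(rows=[[[0,0,0.001,-0.002,0],[0,0,0.0013,-0.004,0],[0,0,0.0013,-0.004,0]]])

```text
time: 19.05
ee_pos: [0.5814, -0.1206, 0.1434]
ee_rot: [0.0, 0.734, 0.679, -0.0]
contact_force: [-2.3, -0.5, 6.7]
width: 0.0307
```

drive_tool(rows=[[[0.6,0,0,0,0],[0.6,0,0,0,0],[0.6,0,0,0,0],[0.6,0,0,0,0],[0.6,0,0,0,0],[0.6,0,0,0,0],[0.6,0,0,0,0],[0.6,0,0,0,0]]], grip_force=20)

```text
time: 19.85
ee_pos: [0.5814, -0.1206, 0.1428]
ee_rot: [0.0, 0.734, 0.679, 0.0]
contact_force: [0.7, 0.3, 0.5]
width: 0.051
```

drive_tool(rows=[[[0.6,0,0,-0.01,0],[0.6,0,0,-0.03,0],[0.6,0,0,-0.06,0],[0.6,0,0,-0.1,0],[0.6,0,0,-0.15,0],[0.6,0,0,-0.2,0],[0.6,0,0,-0.25,0],[0.6,0,0,-0.29,0],[0.6,0,0,-0.3,0],[0.6,0,0,-0.3,0]]])

```text
time: 20.85
ee_pos: [0.5821, -0.1208, 0.2949]
ee_rot: [0.002, 0.734, 0.679, 0.001]
contact_force: [0.7, 1.4, -1.3]
width: 0.051
```

Run:
```python
from m import *
w=snap('wrist','w7.png');s=snap('scene','s7.png');o=env.observe();print(o['time'],o['ee_pos'],o['contact_force'])
b=[x for x in blobs(w,*OR,200)[0]]
for x in b: print(x)
a=proj(s,[.5815,-.1195,.14]).astype(int)
im=cv2.resize(s['image'][a[1]-45:a[1]+45,a[0]-60:a[0]+60],(500,375),interpolation=cv2.INTER_CUBIC)
cv2.imwrite('pics/z7.png',np.hstack([im,cv2.resize(w['image'],(300,375))]))
p=[onz(w,(x[2][0]+(x[2][2]-1)/2,x[0][1]),.161) for x in b]
d=p[0]-p[1];print((p[0]+p[1])/2,np.degrees(np.arctan2(-d[0],d[1])))
```

```text
20.95 [ 0.58087567 -0.12035603  0.29204448] [ 0.04010932  0.53300283 -0.08146768]
(array([322.2, 168. ]), np.int32(1007), array([301, 157,  45,  24], dtype=int32))
(array([324.5, 277.8]), np.int32(801), array([304, 265,  42,  25], dtype=int32))
[ 0.58143228 -0.12055554  0.161     ] -3.7821386848662857
```

View pics/z7.png

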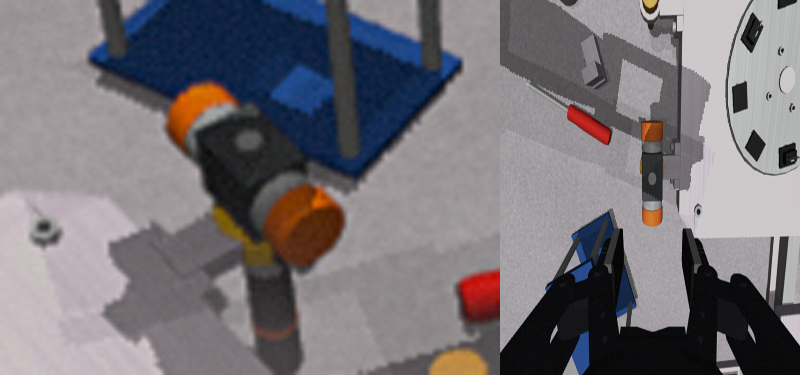

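The mallet hangs in the ring with its head along the edge, and the gripper is clear.

Run:
```python
from h import *
print(env.hand_in()); o=env.observe(); print(o['time'],o['contact_force'])
```

```text
the job is handed in; nothing more can be done
None
the job is handed in; nothing more can be done
```

I took the mallet out of the caddy, threaded its handle into the yellow ring, pressed the head home, let go and handed the job in at about 21 s. No verdict was reported.

- **Pressing:** The head first touched at a TCP height of about 0.1436 m. Counting the mallet's weight, I then held about 13 N for roughly 0.3 s and about 16 N for roughly 0.9 s. I worked these out from the wrist force; I had no direct reading between mallet and ring. A side force of 3–4 N remained while pressing and went away on release.
- **Final position:** The last pictures show the mallet hanging upright, with its head along the edge at about −3.8° yaw against about −4.5° for the station. The head's centre measured (0.5814, −0.1206) m against a ring estimate of (0.5817, −0.119) m, a difference of 1.6 mm. That is within the roughly 2 mm camera calibration error.
- **Not measured directly:** I inferred the gap under the head from where contact began (ring mouth at about 0.136 m) and from the pictures.
- **Other items:** The gripper was about 150 mm above the ring and reading no contact force. The tools and parts visible in the last views looked undisturbed, but I did not measure them.
- **Readings that disagreed:** My automatic fit of the station edge gave a wrong yaw of 28°, so I used the line between the plungers instead. The top-camera check of the mallet's yaw also failed, because the arm partly blocked the view.

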